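# Hold the enabling lever of a lapping machine with its tray out

### The job

Set the small green lapping machine up for loading: pull its tray out by the handle as far as it goes, and after that press the yellow pad of the three-position enabling lever down until the lever is level (middle position), keep it there for at least two seconds and finish while still holding it level with the tray still out. Never press the lever well past level, because that trips the emergency stop, and leave the oil bottle, the tin and the wrench where they are.

Things in the scene. Friction and masses are not known exactly. Their poses are not given: they have to be found in the camera images.
- lapper: Flat lapping machine, fixed, left or right on the bench: green housing 220 deep x 220 wide x 105 high, on top a flat steel disc of radius 78 in a black surround (119 high, hub 126; it begins 37 behind the front face). Origin: foot of the front face, centred. x points into the machine, away from the side where the tray comes out, y along the front, z up. Turned up to 0.2 rad.
- tray_handle (a point): Middle of the tray's steel bar handle: round bar 12 thick, 110 long, level along this frame's y, 72 above the bench, its axis 45 in front of the tray's grey front plate (top of the plate 94 above the bench). Two posts join bar and plate 50 either side of the middle. Moves with the tray; axes as the lapper's, so the tray is pulled along -x.
- tray (a joint): How far the tray is pulled out, in m: 0 is shut, 0.12 is at its stop; it starts 0 to 0.03 out. It slides with about 2.5 N of friction (plus 5 N per m/s) and stays where it is left.
- enable_box: Grey lever box, fixed, on the other side from the lapper: 150 (x) x 110 (y) x 60 high, turned up to 0.35 rad. Origin: centre of its underside. The lever reaches towards -x from its hinge (along y), 50 to +x of the centre, 100 above the bench. Two small gauges beside the lever, 56 from the hinge, up to 125 high: white above, green at level, red below; a black pin on the lever points at them.
- lever_pad (a point): Centre of the upper face of the lever's yellow pad: pad 46 (along the lever) x 52 (y) x 12 thick, centred 100 from the hinge. Released, this point is 124 above the bench and the pad is tilted 0.18 rad, its free end up; with the lever level it is 106 above the bench. This frame is upright when the lever is released, its x axis then along the box's x, and turns with the lever.
- lever (a joint): Angle of the lever in rad: 0 released (sprung up, where it starts), 0.18 level = middle position, 0.42 the lowest. The spring pushes up at the pad with about 3 N at 0, 8 N at level and 15 N at the lowest; let go, it springs back up.
- oil_bottle: White oil bottle with yellow label and red cap, 48 across, 110 high, loose, standing between lapper and lever box; origin under its centre. Leave alone.
- tin: Low round steel tin with a blue band, 64 across, 45 high, loose, nearer the robot than the bottle; origin under its centre. Leave alone.
- wrench: Steel wrench about 170 long lying on the bench at the robot's right, loose; origin about its middle. Leave alone.
There are look-alikes about, which are no part of the job. What is meant by the enable_box is not blue, and is the smaller of those in its own colour.

How it is judged:
By the outcome, as a careful person would: the job done as asked, in the order asked, and still so for the second after the job is handed in, while the arm keeps its last pose, push and grip.
It also fails if it takes over 48 s, if anything falls off the work surface, if the arm or the gripper's body presses on something with over 40 N, if the wrist force passes 120 N, or if a joint passes its speed limit or range.

### The arm

A 6-joint arm with a two-finger parallel gripper is mounted at the origin on the work surface. World frame = base frame: x ahead of the robot, y to its left, z up, the work surface at z = 0. Lengths are in mm, angles in rad, forces in N, time in s.
With the tool pointing down it reaches from about 300 to 775 mm from the base axis. Payload 14.6 kg.
Tool frame: the origin (TCP) lies between the finger pads; the fingertips stand 22 mm ahead of it and the grasp point (between the pads) lies 3 mm ahead of it (manip.tcp_to_tips is the distance from the TCP to the fingertips, in mm); y points along the fingers, z is the direction in which the jaws open and shut, and the axes are right-handed (so a half turn about y gives the same grasp; the last joint's range is limited). The gripper opens to 94 mm and grips with 3 to 60 N. Pads are 16 mm wide; open, the fingers measure 119 mm over their backs; the gripper's body (75 mm by 177 mm) begins 78 mm behind the grasp point.
Start: joints at [-1.358, 0.3, 1.521, -0, 1.321, -0.067], TCP at [151.883, -528.603, 227.446] pointing down, gripper open.
Joint ranges: [-3.03, 3.03], [-0.79, 2.21], [0.23, 2.52], [-1.04, 4.18], [0, 3.07], [-2.55, 2.55]. Speed limits (rad/s): [2.22, 2.22, 2.57, 3.14, 3.14, 3.14].

### API

Orientations are given as [roll, pitch, yaw] about the fixed x, y, z axes, in that order (R = Rz(yaw) Ry(pitch) Rx(roll)).
In Python, from cell import manip gives the robot as it stands.
- The arm moves only by the shell command python3 -m jog 'ROWS' [OPENING] [FORCE]. ROWS is JSON, one flat list of numbers, 6 for each row, row after row: the shift along the tool's x, y, z in mm, then the turn, a rotation vector about the tool's x, y, z in degrees. A call has 1 to 10 rows; each row is the pose to reach, as a shift and turn from the pose commanded when the call began, along the tool's axes at that moment; what a row does not reach only later rows make up. A row lasts 1/12 s, in which the tool goes at most 41.7 mm and 7.16 degrees, less where a joint would pass 70% of its speed; a pose out of reach is approached as far as the arm can. A call with a gripper value outside its range is refused whole. OPENING is the finger opening in mm, from 0 to 94, set as the call begins (- or left out, the last holds). The fingers move at their own pace and stop on an object; FORCE is the grip in N (left out, the last holds). Time passes only in rows, so rows that repeat a pose let the fingers close. It gives the time, the measured TCP pose, the force and the opening at its end, in the units of the state.
- manip.read_state(): the state, without advancing time (a new reading comes with each control period).
- manip.camera(name): name is "side" or "top"; returns a dict with "img" (480x640x3 uint8, red, green, blue), "intrinsics" (3x3 intrinsics, pixels), "origin" and "orientation" of the camera in the world. Camera axes: x right, y down, z forward; pixel columns grow to the right and rows downward; lengths in mm; the calibration is good to about 2 mm. A picture is of the moment at which its call begins. There is no depth.
- manip.sign_off(): hands the job in, once; it reports no verdict.
Trained networks look in a picture, given as the dict that the camera call returned (one of the last four; its "shot" number tells which), for a name from the list of things; names that differ only in an ending like _2 or _b are one class to them, and where a whole thing is asked for, a point or a joint stands for the part that bears it (a point fixed in the world has none). Each returns a list of dicts, best first, with "score" (0 to 1); they miss things now and then, are a little off and sometimes report something else, mostly with a low value. They report only what shows in the picture. A call takes as long as a camera call. They do not tell look-alikes from the thing itself.
- manip.masks_of(thing, picture): "pixels" (480x640 bool, what is visible of it) and "xy" ([column, row] in pixels, amid what is visible of it).
- manip.tip_of(thing, picture): "xy" ([column, row] in pixels: a listed point, or the origin of a listed thing).
The state is a dict: "clock": time; "joints": joint angles; "qd": joint speeds; "effort": joint torques, N m; "eef_pos": TCP position; "eef_rot": TCP orientation; "wrist_force": force on the tool from outside, world axes, zero at the start; "moment": the same for the moment, N m; "finger_gap": finger opening in mm.
Only numpy, scipy, OpenCV 4.12 (cv2) and the standard library are available. Lean on these libraries where they do the work, as an engineer would, in place of code of your own. Each camera call takes 0.05 s, during which the arm holds its last target.

## Working session

There is one attempt and no reset: what is moved stays moved. The work goes in short steps, Python scripts to look and compute and a shell command to move; the robot and the scene stay as the last step left them, time stands still between calls to the robot, and variables do not carry over. Pictures are saved under pics/ and viewed, and the job is handed in when it is done.

```bash
ls; mkdir -p pics
python3 - <<'E'
from cell import manip
import cv2,pickle
print(manip.read_state())
for n in ("side","top"):
    p=manip.camera(n); pickle.dump(p,open(f"pics/{n}0.pkl","wb"))
    cv2.imwrite(f"pics/{n}0.png",p["img"][:,:,::-1])
    print(n,p["intrinsics"],p["origin"],p["orientation"])
    for t in ["lapper","tray_handle","enable_box","lever_pad","oil_bottle","tin","wrench"]:
        print(t,[(round(d["score"],2),[round(float(v)) for v in d["xy"]]) for d in manip.tip_of(t,p)])
E
```

```text
pics
{'clock': 0.0, 'joints': array([-1.35758494e+00,  3.00466094e-01,  1.52158918e+00,  4.26394851e-06,
        1.32070224e+00, -6.66213233e-02]), 'qd': array([-0.0010116 ,  0.00158343,  0.00077661,  0.0002866 ,  0.00014446,
        0.00012584]), 'effort': array([ 1.63982645e-04, -5.31802154e+01, -3.52738059e+01,  7.08356453e-02,
        2.43719341e-02, -1.11391141e-04]), 'eef_pos': array([ 151.84286709, -528.37315376,  226.88563615]), 'eef_rot': array([-1.57195834e+00,  8.16684921e-05, -2.86176105e+00]), 'wrist_force': array([0.45115966, 0.12312712, 0.30503989]), 'moment': array([-0.0099127 , -0.00893976,  0.03073577]), 'finger_gap': 94.09852159613517}
side [[580.52849639   0.         326.57760585]
 [  0.         580.52849639 233.51508861]
 [  0.           0.           1.        ]] [ 92.47791273 749.51231932 884.20613064] [-2.25090977  0.00599574 -2.62064428]
lapper [(0.7, [336, 233]), (0.65, [425, 201])]
tray_handle [(0.91, [365, 226])]
enable_box [(0.74, [337, 431]), (0.72, [198, 287])]
lever_pad [(0.84, [248, 339]), (0.76, [375, 399]), (0.61, [214, 236])]
oil_bottle [(0.9, [295, 283])]
tin [(0.87, [349, 312]), (0.7, [296, 284])]
wrench [(0.74, [425, 199])]
top [[542.31095376   0.         322.51589674]
 [  0.         542.31095376 239.92490926]
 [  0.           0.           1.        ]] [ 408.65491458  -95.45462503 1427.24990066] [-3.02409346e+00 -1.01840302e-03 -1.54384958e+00]
lapper [(0.6, [362, 230])]
tray_handle [(0.88, [364, 252]), (0.29, [455, 276])]
enable_box [(0.92, [194, 233]), (0.89, [252, 162]), (0.79, [183, 322])]
lever_pad [(0.9, [184, 248]), (0.73, [242, 168])]
oil_bottle [(0.72, [288, 224])]
tin [(0.61, [285, 278])]
wrench [(0.97, [454, 279])]
```

View pics/side0.png

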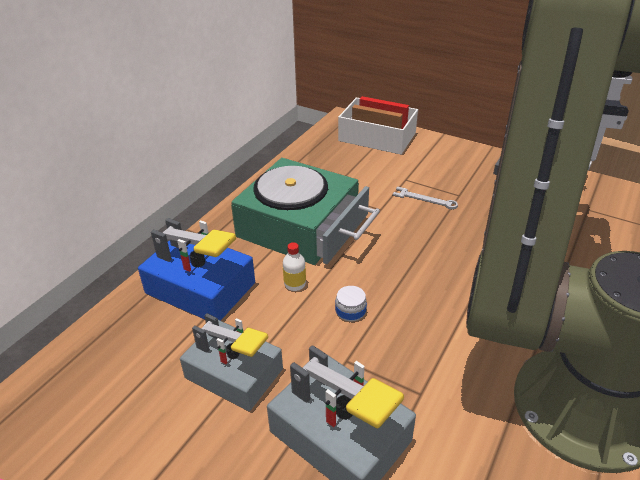

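View pics/top0.png

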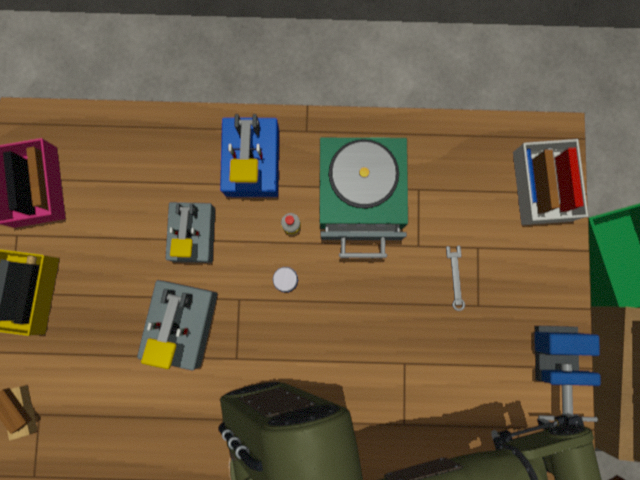

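Look-alikes for the enable box (top view): blue at (250,157), small grey at (190,233) and large grey at (178,325). I'm choosing the small grey one, with its pad at about (181,248). There's only one tray handle, at (363,256). Next is a close crop and the measurements.

```bash
cat > h.py <<'E'
import numpy as np, pickle, cv2
from scipy.spatial.transform import Rotation as R
from scipy.optimize import least_squares
def Rc(p): return R.from_euler('xyz',p["orientation"]).as_matrix()
def proj(p,X):
    X=np.atleast_2d(X); c=(X-p["origin"])@Rc(p); q=c@np.array(p["intrinsics"]).T
    return q[:,:2]/q[:,2:]
def back(p,uv,z):
    d=Rc(p)@np.linalg.inv(p["intrinsics"])@np.array([uv[0],uv[1],1.]); o=np.array(p["origin"])
    return o+d*(z-o[2])/d[2]
def load(n): return pickle.load(open(f"pics/{n}.pkl","rb"))
E
python3 - <<'E'
from h import *
s,t=load("side0"),load("top0")
a=t["img"][190:300,150:270]; b=t["img"][210:275,310:420]; c=s["img"][300:410,170:290]; d=s["img"][170:270,290:400]
im=np.vstack([np.hstack([cv2.resize(x,(400,300),interpolation=cv2.INTER_CUBIC) for x in r]) for r in ((a,b),(c,d))])
cv2.imwrite("pics/crop0.png",im[:,:,::-1])
hsv=cv2.cvtColor(t["img"],cv2.COLOR_RGB2HSV)
for n,p,box in(("top",t,(160,225,215,265)),("side",s,(225,325,275,360))):
    h=cv2.cvtColor(p["img"],cv2.COLOR_RGB2HSV);m=cv2.inRange(h,(22,150,120),(35,255,255));k=np.zeros_like(m);x0,y0,x1,y1=box;k[y0:y1,x0:x1]=m[y0:y1,x0:x1]
    ys,xs=np.nonzero(k);print(n,xs.mean(),ys.mean(),len(xs),cv2.minAreaRect(np.c_[xs,ys].astype(np.float32)),back(p,(xs.mean(),ys.mean()),122))
for uv,z in (((194,233),0),((340,257),72),((385,257),72),((364,252),72)): print(uv,back(t,uv,z))
print(back(s,(365,226),72))
E
```

```text
top 180.51871657754012 247.451871657754 374 ((180.5, 247.0), (18.0, 21.0), 90.0) [535.0876064  250.22934413 122.        ]
side 249.1193092621664 341.54003139717423 637 ((249.4547119140625, 341.4584655761719), (22.421772003173828, 34.83053207397461), 42.51044845581055) [534.83230861 252.23755624 122.        ]
(194, 233) [586.37643108 249.0123143    0.        ]
(340, 257) [ 526.70683549 -137.50453847   72.        ]
(385, 257) [ 529.75690456 -250.2981266    72.        ]
(364, 252) [ 540.9221912  -197.43238367   72.        ]
[ 534.29729837 -185.09679557   72.        ]
```

View pics/crop0.png

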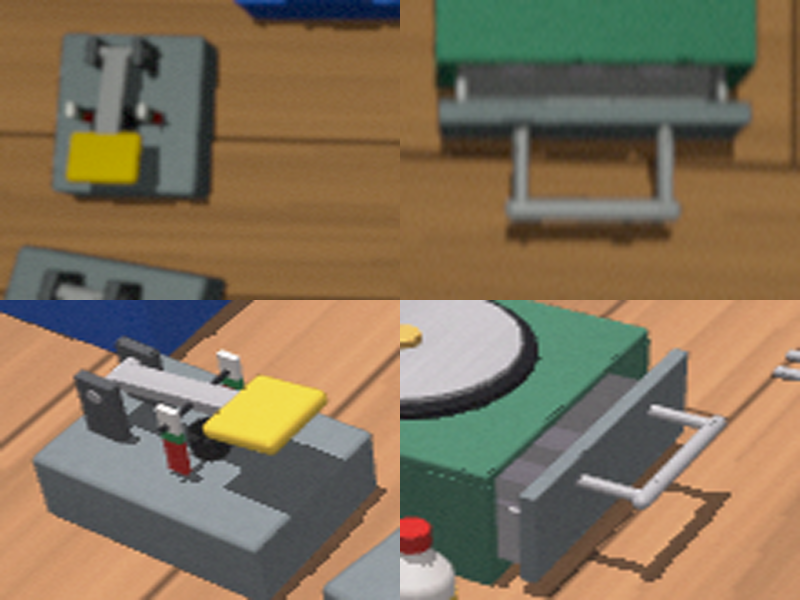

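```bash
cat >> h.py <<'E'
def rel(pos,yaw=None):
    from cell import manip
    st=manip.read_state(); M=R.from_euler('xyz',st["eef_rot"])
    d=M.inv().apply(np.array(pos)-st["eef_pos"])
    rv=np.zeros(3)
    if yaw is not None: rv=(M.inv()*R.from_euler('xyz',[-np.pi/2,0,yaw])).as_rotvec(degrees=True)
    print("shift",d.round(1),"turn",rv.round(2),"pos",st["eef_pos"].round(1),"rot",st["eef_rot"].round(3),"F",st["wrist_force"].round(1),"gap",round(st["finger_gap"],1),"t",round(st["clock"],2)," J",st["joints"].round(2))
E
python3 - <<'E'
from h import *
t=load("top0");print(back(t,(363.3,255.5),72)); print(back(load("side0"),(360,224),72))
rel((532,-196,200),-1.536)
E
```

```text
[ 532.05975581 -195.83573832   72.        ]
[ 547.49836804 -186.07472197   72.        ]
shift [-457.2   27.4 -214.7] turn [ -0.   -75.96   0.  ] pos [ 151.9 -528.6  227.5] rot [-1.571 -0.    -2.862] F [-0.4  0.4  0.2] gap 94.1 t 0.8  J [-1.36  0.3   1.52 -0.    1.32 -0.07]
```

The crop confirms it: the small grey box has a lever and yellow pad at top (180.5,247.5), and the tray handle bar's middle is at (363,255.5). The arm moves above the handle first.

```bash
python3 -m jog '[-457,0,-215,0,-76,0,-457,0,-215,0,-76,0,-457,0,-215,0,-76,0,-457,0,-215,0,-76,0,-457,0,-215,0,-76,0,-457,0,-215,0,-76,0,-457,0,-215,0,-76,0,-457,0,-215,0,-76,0,-457,0,-215,0,-76,0,-457,0,-215,0,-76,0]' 40 20
python3 - <<'E'
from h import *
print(back(load("side0"),(367.3,223.2),72))
rel((532,-195,200),-1.536)
E
```

```text
clock: 1.63
eef_pos: [466.5, -252.3, 227.7]
eef_rot: [-1.57, -0.0, -1.606]
wrist_force: [0.6, -0.8, 0.3]
finger_gap: 40.2
[ 534.40394615 -196.84374071   72.        ]
shift [-59.5  27.7  63.4] turn [-0.02 -3.99  0.01] pos [ 466.5 -252.3  227.7] rot [-1.57  -0.    -1.606] F [ 0.6 -0.8  0.3] gap 40.2 t 1.63  J [-0.56  0.26  1.58 -0.    1.31 -0.53]
```

```bash
python3 -m jog '[-58.5,0,64.5,0,-4,0,-58.5,0,64.5,0,-4,0,-58.5,0,64.5,0,-4,0,-58.5,40,64.5,0,-4,0,-58.5,80,64.5,0,-4,0,-58.5,105,64.5,0,-4,0,-58.5,105,64.5,0,-4,0]'
python3 - <<'E'
from h import *
from cell import manip
rel((533,-196,75),-1.536)
for n in("side","top"):
    p=manip.camera(n); cv2.imwrite(f"pics/{n}1.png",cv2.resize(p["img"][170:300,290:420],(600,600),interpolation=cv2.INTER_CUBIC)[:,:,::-1])
E
```

```text
clock: 2.22
eef_pos: [529.8, -197.3, 117.3]
eef_rot: [-1.578, 0.004, -1.542]
wrist_force: [-0.8, -0.3, -1.2]
finger_gap: 39.7
shift [-1.  42.3  3.6] turn [ 0.43 -0.35 -0.21] pos [ 529.8 -197.3  117.3] rot [-1.578  0.004 -1.542] F [-0.8 -0.3 -1.2] gap 39.7 t 2.22  J [-0.42  0.45  1.59 -0.    1.11 -0.45]
```

View pics/side1.png

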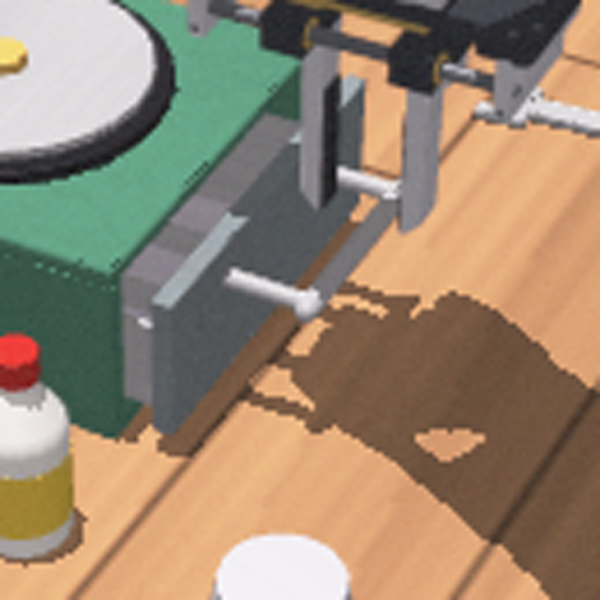

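The side crop shows the fingers straddling the bar, above it and clear of the plate. Now descend.

```bash
python3 -c "
from h import *
rel((533,-196,75),-1.536)"
python3 -m jog '[0,12,1,0,0,0,0,24,1,0,0,0,0,36,1,0,0,0,0,47,1,0,0,0,0,47,1,0,0,0,0,47,1,0,0,0]'
python3 -m jog '[0,0,0,0,0,0,0,0,0,0,0,0,0,0,0,0,0,0,0,0,0,0,0,0,0,0,0,0,0,0,0,0,0,0,0,0,0,0,0,0,0,0,0,0,0,0,0,0]' 0 20
```

```text
shift [-2.4 48.1  0.9] turn [ 0.02 -0.36 -0.01] pos [ 532.2 -198.4  123.1] rot [-1.571  0.    -1.542] F [ 0.9 -0.5  0.8] gap 40.0 t 2.32  J [-0.42  0.44  1.58 -0.    1.12 -0.45]
clock: 2.82
eef_pos: [532.9, -198.1, 74.8]
eef_rot: [-1.572, 0.001, -1.542]
wrist_force: [0.3, 0.5, 0.5]
finger_gap: 40.0
clock: 3.48
eef_pos: [533.3, -198.2, 75.8]
eef_rot: [-1.57, -0.0, -1.542]
wrist_force: [0.4, 0.4, 3.8]
finger_gap: 11.4
```

Gripped: the opening is 11.4 on the 12 mm bar. Now pull.

```bash
python3 -m jog '[0,0,-5,0,0,0,0,0,-14,0,0,0,0,0,-24,0,0,0,0,0,-34,0,0,0,0,0,-44,0,0,0,0,0,-54,0,0,0,0,0,-63,0,0,0,0,0,-70,0,0,0,0,0,-75,0,0,0,0,0,-75,0,0,0]'
python3 -m jog '[0,0,-3,0,0,0,0,0,-6,0,0,0,0,0,-9,0,0,0,0,0,-12,0,0,0,0,0,-15,0,0,0]'
```

```text
clock: 4.32
eef_pos: [456.8, -200.0, 75.7]
eef_rot: [-1.571, 0.001, -1.542]
wrist_force: [-1.9, 4.7, 7.8]
finger_gap: 11.2
clock: 4.73
eef_pos: [442.6, -200.4, 75.7]
eef_rot: [-1.57, 0.001, -1.542]
wrist_force: [2.8, 5.1, 6.3]
finger_gap: 10.9
```

```bash
python3 -m jog '[0.2,0,-3,0,0,0,0.4,0,-6,0,0,0,-0.4,0,-9,0,0,0,-0.4,0,-12,0,0,0,-0.4,0,-15,0,0,0]'
python3 -m jog '[0,0,-2,0,0,0,0,0,-4,0,0,0,0,0,-6,0,0,0]'
python3 - <<'E'
from h import *
from cell import manip
p=manip.camera("top"); cv2.imwrite(f"pics/top2.png",cv2.resize(p["img"][100:300,250:450],(600,600),interpolation=cv2.INTER_CUBIC)[:,:,::-1])
E
```

```text
clock: 5.15
eef_pos: [431.1, -200.7, 76.0]
eef_rot: [-1.561, -0.002, -1.543]
wrist_force: [40.0, 6.6, -19.8]
finger_gap: 14.3
clock: 5.4
eef_pos: [425.6, -200.8, 75.9]
eef_rot: [-1.561, -0.002, -1.542]
wrist_force: [39.8, 5.4, -20.8]
finger_gap: 25.1
```

View pics/top2.png

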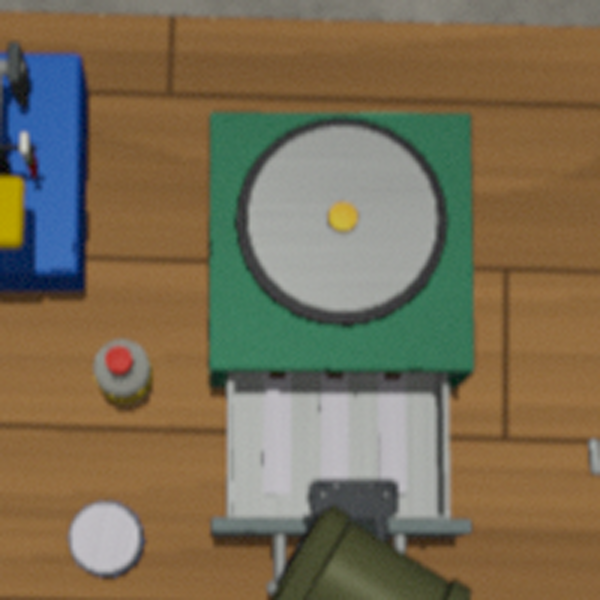

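The tray is at its stop: 40 N pull, about 100 mm travelled, and the front finger is being forced open. The top view shows the tray well out of the housing. Back off, open and lift straight up.

```bash
python3 -m jog '[0,0,2,0,0,0,0,0,4,0,0,0,0,0,7,0,0,0,0,0,7,0,0,0,0,0,7,0,0,0,0,0,7,0,0,0]' 45 
python3 -m jog '[0,0,0,0,0,0,0,-15,0,0,0,0,0,-35,0,0,0,0,0,-65,0,0,0,0,0,-100,0,0,0,0,0,-130,0,0,0,0,0,-130,0,0,0,0]'
python3 - <<'E'
from h import *
rel((535,251,205),-1.536)
E
```

```text
clock: 5.95
eef_pos: [428.8, -200.8, 75.3]
eef_rot: [-1.571, 0.0, -1.542]
wrist_force: [0.2, 0.3, 0.6]
finger_gap: 45.0
clock: 6.53
eef_pos: [430.7, -201.7, 211.0]
eef_rot: [-1.564, -0.004, -1.542]
wrist_force: [0.8, 0.8, -0.0]
finger_gap: 45.0
shift [-449.5    4.9  117.3] turn [-0.41 -0.35  0.25] pos [ 430.7 -201.7  211. ] rot [-1.564 -0.004 -1.542] F [ 0.8  0.8 -0. ] gap 45.0 t 6.53  J [-0.52  0.14  1.75 -0.    1.24 -0.54]
```

```bash
python3 -m jog '[-448,0,116,0,0,0,-448,0,116,0,0,0,-448,0,116,0,0,0,-448,0,116,0,0,0,-448,0,116,0,0,0,-448,0,116,0,0,0,-448,0,116,0,0,0,-448,0,116,0,0,0,-448,0,116,0,0,0,-448,0,116,0,0,0]' 0 20
python3 - <<'E'
from h import *
from cell import manip
rel((533,251,175),-1.536); print(manip.tcp_to_tips)
for n in("side","top"):
    p=manip.camera(n); cv2.imwrite(f"pics/{n}3.png",p["img"][:,:,::-1]); pickle.dump(p,open(f"pics/{n}3.pkl","wb"))
E
```

```text
clock: 7.37
eef_pos: [521.8, 207.5, 205.0]
eef_rot: [-1.571, -0.0, -1.542]
wrist_force: [1.4, 0.1, 0.6]
finger_gap: 0.2
shift [-43.1  30.   12.5] turn [ 0.02 -0.34  0.01] pos [521.8 207.5 205. ] rot [-1.571 -0.    -1.542] F [1.4 0.1 0.6] gap 0.2 t 7.37  J [ 0.31  0.34  1.52 -0.    1.28  0.28]
22.0
```

View pics/top3.png

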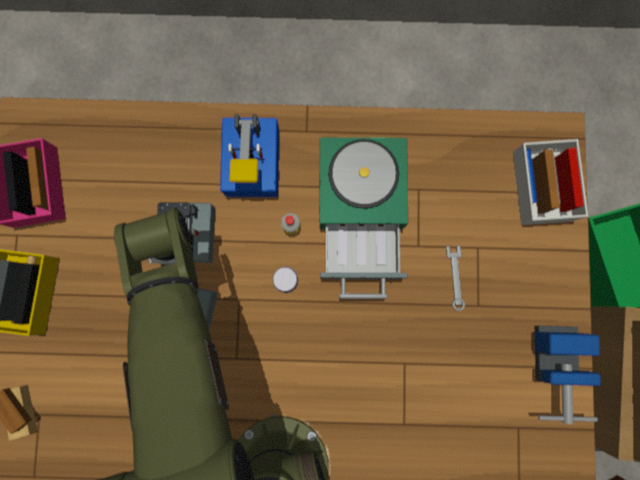

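View pics/side3.png

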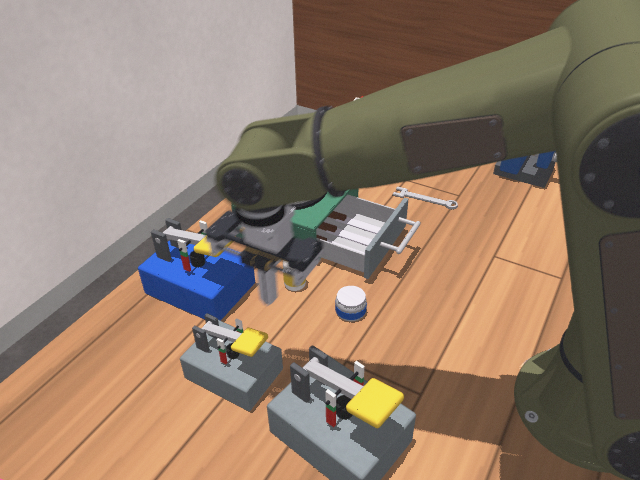

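The top view shows the tray fully extended, with the handle at (363,296). Bottle (290,224), tin (285,279) and wrench (455,278) have not moved. Next, check how far the tray is out, then move above the pad.

```bash
python3 - <<'E'
from h import *
t=load("top3")
a=t["img"][130:310,310:420]; cv2.imwrite("pics/t3c.png",cv2.resize(a,None,fx=3.3,fy=3.3,interpolation=cv2.INTER_CUBIC)[:,:,::-1])
g=cv2.cvtColor(t["img"],cv2.COLOR_RGB2HSV)
print([(r,t["img"][r,325].tolist()) for r in range(218,236,1)])
print("bar col",[(r,int(t["img"][r,355].sum())) for r in range(288,304)])
for r in (223,225): print(back(t,(363,r),105))
print(back(t,(363,296),72))
E
python3 -m jog '[-43,15,12,0,0,0,-43,25,12,0,0,0,-43,25,12,0,0,0,-43,25,12,0,0,0,-43,25,12,0,0,0]'
python3 - <<'E'
from h import *
from cell import manip
rel((533,251,128),-1.536)
p=manip.camera("side"); cv2.imwrite("pics/side4.png",cv2.resize(p["img"][270:420,160:310],(600,600),interpolation=cv2.INTER_CUBIC)[:,:,::-1])
E
```

```text
[(218, [64, 129, 96]), (219, [63, 129, 95]), (220, [64, 131, 99]), (221, [66, 129, 99]), (222, [56, 117, 88]), (223, [42, 83, 63]), (224, [38, 61, 48]), (225, [41, 58, 50]), (226, [52, 63, 57]), (227, [83, 92, 82]), (228, [101, 104, 96]), (229, [109, 108, 103]), (230, [117, 109, 102]), (231, [117, 109, 100]), (232, [127, 116, 103]), (233, [148, 127, 108]), (234, [158, 134, 108]), (235, [161, 135, 110])]
bar col [(288, 291), (289, 302), (290, 301), (291, 312), (292, 309), (293, 329), (294, 404), (295, 480), (296, 466), (297, 377), (298, 273), (299, 177), (300, 169), (301, 200), (302, 211), (303, 233)]
[ 609.40059504 -191.1951801   105.        ]
[ 604.42207952 -191.28577433  105.        ]
[ 431.00360476 -196.92208692   72.        ]
clock: 7.88
eef_pos: [532.7, 247.6, 180.9]
eef_rot: [-1.571, -0.0, -1.543]
wrist_force: [0.6, -0.2, 1.0]
finger_gap: 0.7
shift [-3.4 52.9  0.3] turn [-0.01 -0.4   0.01] pos [532.7 247.6 180.9] rot [-1.571 -0.    -1.543] F [ 0.6 -0.2  1. ] gap 0.7 t 7.88  J [ 0.37  0.42  1.47 -0.    1.25  0.34]
```

View pics/side4.png

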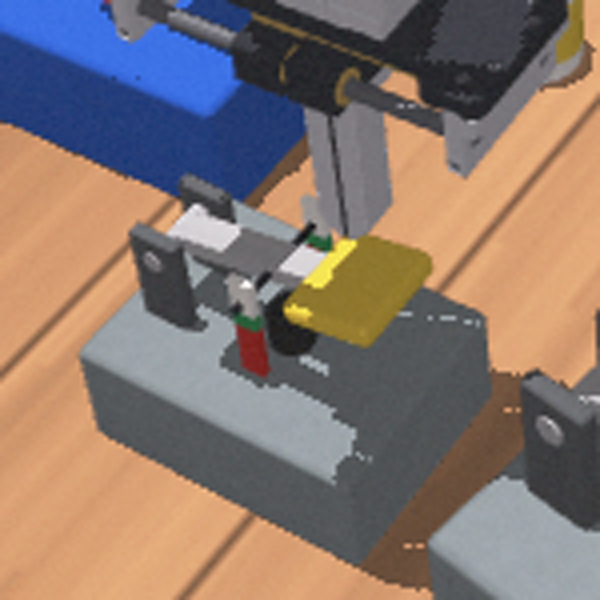

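The side crop shows the closed fingertips above the pad. The pad centre is at about crop (365,290), and the lever pin is in the white zone. Descend gently.

```bash
python3 -m jog '[-3,10,0,0,0,0,-3,20,0,0,0,0,-3,28,0,0,0,0,-3,34,0,0,0,0,-3,37,0,0,0,0,-3,40,0,0,0,0,-3,42,0,0,0,0,-3,42,0,0,0,0]' 0 30
python3 - <<'E'
from h import *
from cell import manip
rel((533,251,128),-1.536)
p=manip.camera("side"); cv2.imwrite("pics/side5.png",cv2.resize(p["img"][270:420,160:310],(600,600),interpolation=cv2.INTER_CUBIC)[:,:,::-1])
E
```

```text
clock: 8.6
eef_pos: [532.5, 251.8, 138.4]
eef_rot: [-1.571, 0.0, -1.542]
wrist_force: [-2.6, -1.0, 4.9]
finger_gap: 0.7
shift [ 0.8 10.4  0.4] turn [ 0.01 -0.34 -0.  ] pos [532.5 251.8 138.4] rot [-1.571  0.    -1.542] F [-2.6 -1.   4.9] gap 0.7 t 8.6  J [0.38 0.47 1.5  0.   1.17 0.35]
```

View pics/side5.png

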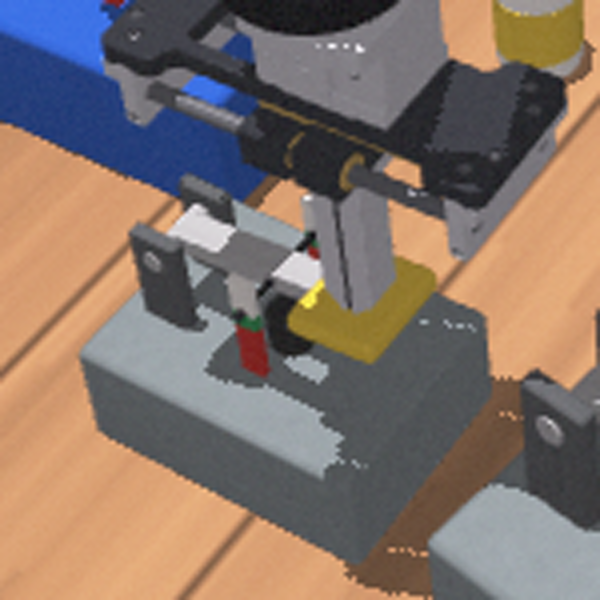

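The fingers are on the pad. The force of 4.9 N fits a half-pressed lever. Another 10 mm should bring it level.

```bash
python3 -m jog '[0,2,0,0,0,0,0,4,0,0,0,0,0,6,0,0,0,0,0,8,0,0,0,0,0,9,0,0,0,0,0,10,0,0,0,0,0,10,0,0,0,0]'
python3 - <<'E'
from h import *
from cell import manip
rel((533,251,128),-1.536)
p=manip.camera("side"); cv2.imwrite("pics/side6.png",cv2.resize(p["img"][310:380,190:260],(600,600),interpolation=cv2.INTER_CUBIC)[:,:,::-1])
E
```

```text
clock: 9.23
eef_pos: [532.4, 252.0, 128.9]
eef_rot: [-1.571, 0.0, -1.542]
wrist_force: [-5.3, -0.7, 7.4]
finger_gap: 0.4
shift [1.  0.9 0.5] turn [ 0.   -0.33 -0.02] pos [532.4 252.  128.9] rot [-1.571  0.    -1.542] F [-5.3 -0.7  7.4] gap 0.4 t 9.23  J [0.38 0.48 1.51 0.   1.15 0.35]
```

View pics/side6.png

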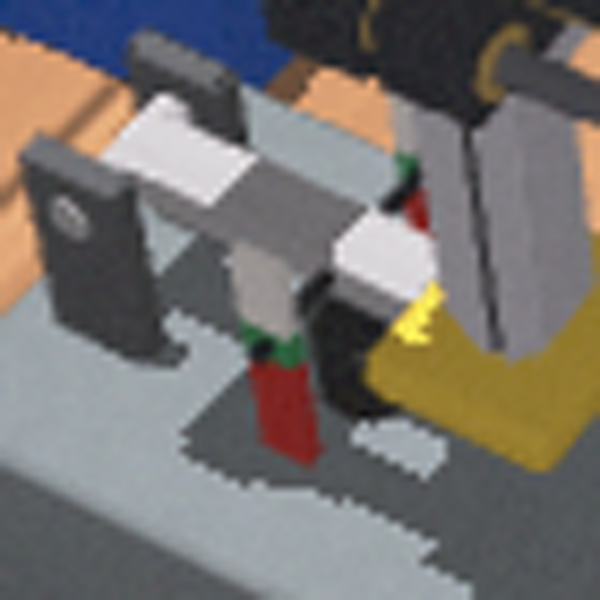

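The pin is in the green band of the near gauge at crop (262,348). TCP z = 128.9 against 128 for exactly level. Trim slightly and hold.

```bash
H='' ; python3 -m jog '[0,0.7,0,0,0,0,0,0.7,0,0,0,0,0,0.7,0,0,0,0,0,0.7,0,0,0,0,0,0.7,0,0,0,0,0,0.7,0,0,0,0,0,0.7,0,0,0,0,0,0.7,0,0,0,0,0,0.7,0,0,0,0,0,0.7,0,0,0,0]'
python3 -m jog '[0,0,0,0,0,0,0,0,0,0,0,0,0,0,0,0,0,0,0,0,0,0,0,0,0,0,0,0,0,0,0,0,0,0,0,0,0,0,0,0,0,0,0,0,0,0,0,0,0,0,0,0,0,0,0,0,0,0,0,0]'
python3 -m jog '[0,0,0,0,0,0,0,0,0,0,0,0,0,0,0,0,0,0,0,0,0,0,0,0,0,0,0,0,0,0,0,0,0,0,0,0,0,0,0,0,0,0,0,0,0,0,0,0,0,0,0,0,0,0,0,0,0,0,0,0]'
python3 -m jog '[0,0,0,0,0,0,0,0,0,0,0,0,0,0,0,0,0,0,0,0,0,0,0,0,0,0,0,0,0,0,0,0,0,0,0,0,0,0,0,0,0,0,0,0,0,0,0,0,0,0,0,0,0,0,0,0,0,0,0,0]'
python3 - <<'E'
from h import *
from cell import manip
p=manip.camera("side"); q=manip.camera("top")
a=cv2.resize(p["img"][310:380,190:260],(400,400),interpolation=cv2.INTER_CUBIC); b=cv2.resize(q["img"][120:320,240:440],(400,400),interpolation=cv2.INTER_CUBIC)
cv2.imwrite("pics/end.png",np.hstack([a,b])[:,:,::-1])
E
```

```text
clock: 10.12
eef_pos: [532.5, 251.9, 128.4]
eef_rot: [-1.571, 0.0, -1.542]
wrist_force: [-6.0, -1.5, 7.9]
finger_gap: 0.4
clock: 10.95
eef_pos: [532.5, 251.9, 128.4]
eef_rot: [-1.571, 0.0, -1.542]
wrist_force: [-5.1, 0.3, 6.9]
finger_gap: 0.4
clock: 11.78
eef_pos: [532.4, 252.0, 128.4]
eef_rot: [-1.571, 0.0, -1.542]
wrist_force: [-5.6, -0.9, 6.8]
finger_gap: 0.6
clock: 12.62
eef_pos: [532.5, 252.0, 128.4]
eef_rot: [-1.571, 0.0, -1.542]
wrist_force: [-5.4, -0.3, 7.5]
finger_gap: 0.2
```

View pics/end.png

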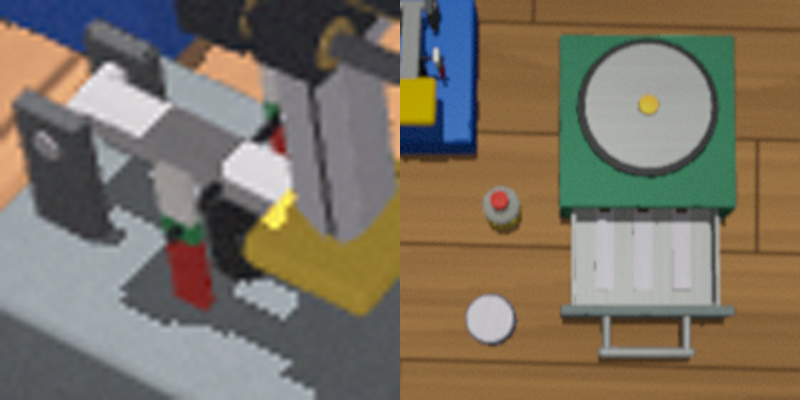

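```bash
python3 -c "
from cell import manip
print(manip.sign_off()); s=manip.read_state(); print(s['clock'],s['eef_pos'],s['wrist_force'])"
```

```text
the job is handed in; nothing more can be done
None
the job is handed in; nothing more can be done
```

The tray is out at its stop, and the lever was held level for about 3.4 s. I handed the job in at about 12.7 s, still holding it; no verdict was reported.

**Tray:** I gripped the handle and pulled about 100 mm until the pull force jumped to 40 N at the stop. The wide bar opening on the grip showed it had nowhere further to go. A later picture puts the handle about 178 mm in front of the housing, which fits a full 120 mm extension. It was still out in the last picture.

**Lever:** I pressed the yellow pad of the small grey box, not the blue one or the larger grey one. The fingertips held it at 106.4 mm with about 7.3 N upward. Level should be 106 mm and about 8 N. It never went past level.

**Left alone:** The bottle, tin and wrench were unmoved in the top view after the pull. The last picture shows the bottle and tin still in place but does not include the wrench.

**Checks that disagreed:** In the last side picture the pin sits near the lower edge of the green band rather than its middle. I put that down to the camera looking down at an angle, since the height and force both say level. There was also a steady sideways drag of about 5 N on the pad while holding.

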